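# Roll the grinding jar up its loading ramp into the seat

## Task

Push the steel grinding jar with the fingertips up the ramp of the grey loading dock until it drops into the seat at the top, lying against the end stop, without ramming it into the stop, and leave it there. Roll it slowly, a few centimetres a second, and stay behind it, so that it never runs away or rolls back down the ramp; do not pinch, lift or carry it. Leave the marker, the tube and the weighing boat where they are.

Things in the scene. Friction and masses are not known exactly. Their poses are not given: they have to be found in the camera images.
- dock: Grey-painted metal loading dock fixed to the bench, 282 x 118 mm. Origin on the bench under the middle of the ramp; x points level uphill, z up. Along its x: kerb 5 mm high at -164 to -158 mm, flat apron to -60 (top z = 12), 10 degree ramp to the crest at +60, seat 5 mm lower (top z = 28), upright end stop with its face at +103.5 and its top at z = 74.
- foot (a point): Foot of the dock's ramp, mid-width, on the surface: dock frame (-60, 0, 12) mm, axes as the dock's. The rails along the ramp and seat rise 13 to 18 mm above its surface, inner faces 99 mm apart; the apron's side strips rise 10 mm above the apron.
- crest (a point): Top edge of the dock's ramp, mid-width: dock frame (60, 0, 33) mm, axes as the dock's. Past it the jar drops 5 mm into the seat by itself and stays there.
- seat (a point): Where the jar's centre lies when it is seated: dock frame (76.5, 0, 54) mm, axes as the dock's. The jar has about 1 mm of play each way along x.
- jar_center (a point): Centre of the grinding jar: a closed steel cylinder, 52 mm diameter, 90 mm long, about 0.6 kg, slippery (slides on the fingers while it rolls). Its y is the jar's axis; x, z turn as it rolls. It starts lying across the apron, nearly square to it, centre 26 mm above it. It stays where left on the apron, but rolls back on the ramp when nothing is behind it.
- marker: Felt marker lying on the bench beside the dock, 138 x 13 x 14 mm, origin in the middle of its underside, length along its y. Not to be moved.
- tube: Conical tube with a screw cap lying on the bench behind the end stop of the dock, 108 x 22 x 22 mm, origin in the middle of its underside, length along its x. Not to be moved.
- boat: Shallow square weighing boat on the bench beside the dock, 62 x 62 x 14 mm, origin in the middle of its underside. Not to be moved.
There are look-alikes about, which are no part of the job. Of the things shaped like the part that bears jar_center, the bare steel one is meant.

How it is judged (in metres and radians):
On the way:
1. the jar rolls over the upper half of the ramp, pushed by the fingers and lying on the ramp (x of jar_center in the frame of dock between 0 and 0.056 m and z of jar_center in the frame of dock below 0.066 m and contact force between the fingers and jar above 0.05 N).
At the end, for the whole second after the job is handed in: The jar lies still in the seat behind the crest, its centre within 5.5 mm of the seat point along the dock and 4 mm in height, its axis within 0.08 rad of square to the dock; marker, tube and boat within 15 mm of where they stood (x of jar_center in the frame of dock between 0.071 and 0.082 m and z of jar_center in the frame of dock between 0.05 and 0.058 m and y of jar_center in the frame of dock between -0.009 and 0.009 m and angle between the y axis of jar_center and the y axis of dock, either way round below 0.08 rad and linear speed of jar below 0.01 m/s and distance of each of marker, tube, boat from where it was at the start of the episode below 0.015 m); the robot touches nothing.
It fails at once if the jar runs away or rolls back: faster than 0.35 m/s on the ramp (x of jar_center in the frame of dock between -0.055 and 0.056 m and linear speed of jar above 0.35 m/s).
It fails at once if the jar is lifted off: its centre more than 16 mm above where it lies on the apron, or more than 16 mm above its height on the crest (half-way up: above the crest's height + 7 mm) (z of jar_center in the frame of dock above 0.075 m or (x of jar_center in the frame of dock below -0.06 m and z of jar_center in the frame of dock above 0.054 m) or (x of jar_center in the frame of dock below 0 m and z of jar_center in the frame of dock above 0.066 m)).
It fails at once if the jar is rammed or squeezed: fingers press on it with more than 30 N (contact force between the fingers and jar above 30 N).
It fails at once if the marker, the tube or the weighing boat is moved more than 15 mm (distance of any of marker, tube, boat from where it was at the start of the episode above 0.015 m).
It also fails if it takes over 35 s, if anything falls off the work surface, if the arm or the gripper's body presses on something with over 40 N, if the wrist force passes 120 N, or if a joint passes its speed limit or range.

## Robot

A 7-joint arm with a two-finger parallel gripper is mounted at the origin on the work surface; the furniture and walls round the work are solid. World frame = base frame: x ahead of the robot, y to its left, z up, the work surface at z = 0. Lengths are in m, angles in degrees, forces in N, time in s.
With the tool pointing down it reaches from about 0.35 to 0.9 m from the base axis. Payload 19.9 kg.
Tool frame: the origin (TCP) lies at the centre of the arm's flange, where the gripper is bolted on; the fingertips stand 199 mm ahead of it and the grasp point (between the pads) lies 180 mm ahead of it; x points along the fingers, y is the direction in which the jaws open and shut, and the axes are right-handed (so a half turn about x gives the same grasp; the last joint's range is limited). The gripper opens to 94 mm and grips with 3 to 60 N. Pads are 16 mm wide; open, the fingers measure 119 mm over their backs; the gripper's body (75 mm by 177 mm) begins 78 mm behind the grasp point.
Start: joints at [-79.097, 23.915, -0.59, 92.452, 0.269, 63.638, -3.037], TCP at [0.144, 0.608, 0.405] pointing down, gripper open.
Joint ranges: [-161.28, 161.28], [-22.2, 115.67], [-73.04, 71.86], [3.21, 147.25], [-68.34, 248.33], [10.77, 114.83], [-161.83, 161.83]. Speed limits (degrees/s): [108.29, 108.29, 136.94, 136.94, 172.46, 172.46, 172.46].

## Interface

Orientations are given as [roll, pitch, yaw] about the fixed x, y, z axes, in that order (R = Rz(yaw) Ry(pitch) Rx(roll)).
In Python, from plant import env gives the robot as it stands. The module is installed in compiled form; this text tells all that it offers.
- The arm moves only by the shell command python3 -m inch 'ROWS'. ROWS is JSON, a list of rows, each an object of numbers: "dx", "dy", "dz": the shift along the world's x, y, z in m; "ax", "ay", "az": the turn, a rotation vector about the world's x, y, z in degrees; "claw": the opening, from -1 (shut) to 1 (fully open). In form: [{"dx": .., "dy": .., "dz": .., "ax": .., "ay": .., "az": .., "claw": ..}, ...]. A call has 1 to 12 rows; each row is the pose to reach, as a shift and turn from the pose commanded when the call began; what a row does not reach only later rows make up. A row lasts 1/12 s, in which the tool goes at most 41.7 mm and 7.16 degrees, less where a joint would pass 70% of its speed; a pose out of reach is approached as far as the arm can. A call with a gripper value outside its range is refused whole. The fingers move at their own pace and stop on an object; the grip force is fixed at half the most. Time passes only in rows, so rows that repeat a pose let the fingers close. It gives the time, the measured TCP pose, the force and the opening at its end, in the units of the state.
- env.sense(): the state, without advancing time (a new reading comes with each control period).
- env.read_camera(name): name is "side" or "top" or "wrist"; returns (picture, depth): 400x640x3 uint8, red, green, blue; 400x640 float32, m along the optical axis (not along the pixel's ray), 0 where there is no reading.
- env.camera_params(name): a dict with "fov_y" (degrees; the focal length in pixels is half the picture's height over the tangent of half this angle, whatever the lens; pixels are square), "cx", "cy" (the principal point, pixels), "k1" (the pictures are not rectified: a ray, as slopes to the right and down, at radius r is drawn at 1 + k1 r^2 times it, then the intrinsics apply), "rvec" (rotation vector, rad) and "tvec" (3), from world to camera coordinates, as OpenCV has them. Camera axes: x right, y down, z forward; pixel columns grow to the right and rows downward; lengths in m; the calibration is good to about 2 mm. A picture is of the moment at which its call begins: read the wrist's pose just before it. camera_params takes no time and is no camera call; for the wrist camera it gives the pose at the moment of the call.
- env.sign_off(): hands the job in, once; it reports no verdict.
The state is a dict: "clock": time; "qpos": joint angles; "dq": joint speeds; "effort": joint torques, N m; "position": TCP position; "orientation": TCP orientation; "ft_force": force on the tool from outside, world axes, zero at the start; "ft_torque": the same for the moment, N m; "width": finger opening in m.
Only numpy, scipy, OpenCV 4.12 (cv2) and the standard library are available. Lean on these libraries where they do the work, as an engineer would, in place of code of your own. Each camera call takes 0.05 s, during which the arm holds its last target. There are 200 camera calls.

## Working session

There is one attempt and no reset: what is moved stays moved. The work goes in short steps, Python scripts to look and compute and a shell command to move; the robot and the scene stay as the last step left them, time stands still between calls to the robot, and variables do not carry over. Pictures are saved under pics/ and viewed, on a budget of 10 in all, crops included, one or two more only if the job needs it, and the job is handed in when it is done.

```bash
mkdir -p pics; cat > h.py <<'E'
from plant import env
import numpy as np, cv2
def cam(n):
    p=env.camera_params(n); im,d=env.read_camera(n); return p,im,d
def world(p,d,uv):
    H,W=d.shape; f=H/2/np.tan(np.radians(p["fov_y"])/2)
    uv=np.atleast_2d(uv).astype(int)
    K=np.array([[f,0,p["cx"]],[0,f,p["cy"]],[0,0,1]])
    s=cv2.undistortPoints(uv.astype(float).reshape(-1,1,2),K,np.array([p["k1"],0,0,0.])).reshape(-1,2)
    z=d[uv[:,1],uv[:,0]]
    c=np.c_[s*z[:,None],z]
    R=cv2.Rodrigues(np.array(p["rvec"],float))[0]
    return (c-np.array(p["tvec"]).ravel())@R, z
E
python3 - <<'E'
from h import *
s=env.sense();print({k:np.round(s[k],3).tolist() for k in s})
for n in("top","side"):
    p,im,d=cam(n);cv2.imwrite(f"pics/{n}0.png",im[:,:,::-1]);np.savez(f"{n}0.npz",d=d,p=p,im=im);print(p)
E
```

```text
{'clock': 0.0, 'qpos': [-79.096, 23.948, -0.592, 92.485, 0.27, 63.639, -3.037], 'dq': [-0.022, -0.0, 0.011, -0.01, -0.135, 0.039, 0.066], 'effort': [0.001, -85.131, 0.639, -42.596, -0.049, 0.019, 0.0], 'position': [0.144, 0.608, 0.404], 'orientation': [-85.57, 89.93, -98.85], 'ft_force': [-0.25, -0.105, -0.156], 'ft_torque': [0.002, -0.016, 0.039], 'width': 0.094}
{'fov_y': 45.02070227576623, 'cx': 322.84092148952044, 'cy': 195.1810546412393, 'k1': -0.1478929269883548, 'rvec': array([ 2.20232188, -2.18927181,  0.05554299]), 'tvec': array([0.25436797, 0.63481304, 1.11535367])}
{'fov_y': 49.55275986019829, 'cx': 320.34665727441353, 'cy': 197.6289083407798, 'k1': 0.0014130008766346095, 'rvec': array([ 0.06106104, -2.71171343,  1.56886039]), 'tvec': array([ 0.64511868, -0.0731857 ,  1.15288848])}
```

View pics/top0.png

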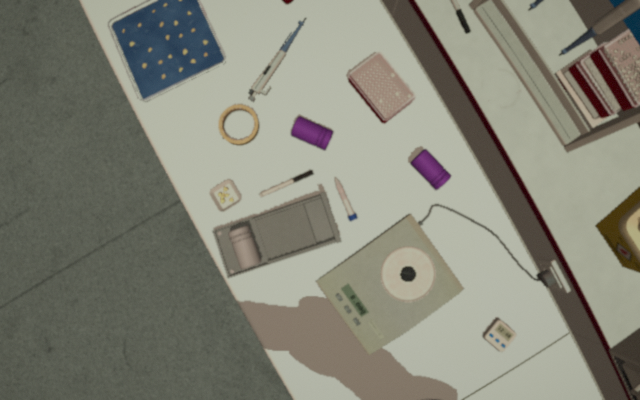

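View pics/side0.png

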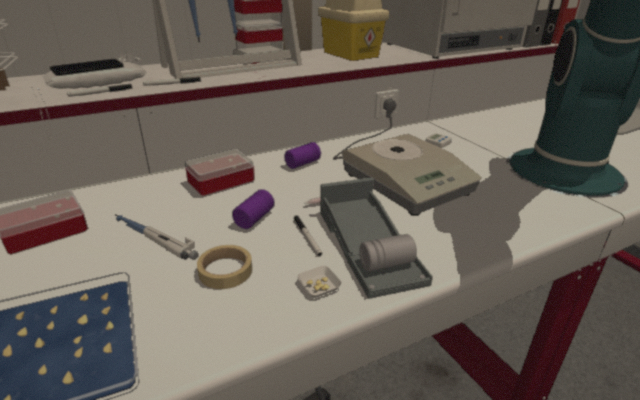

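Top view: the dock spans roughly (215,228) to (340,240). The jar lies on the apron at about (243,245), and the end stop is at right, around (328,215). The marker is at (287,183), the tube at (345,200) and the boat at (226,195). The side view agrees. The purple cylinders are the look-alikes.

```bash
python3 - <<'E'
from h import *
z=np.load("top0.npz",allow_pickle=True);d=z["d"];p=z["p"].item();im=z["im"]
m=np.zeros(d.shape,np.uint8);cv2.fillPoly(m,[np.array([[208,228],[322,182],[345,240],[228,282]])],1)
v,u=np.nonzero((m>0)&(d>0));P,_=world(p,d,np.c_[u,v])
print("px", world(p,d,[[243,245],[225,255],[270,228],[330,190],[287,183],[345,200],[226,195],[260,150],[200,300]])[0].round(4))
k=(P[:,2]>.008)&(P[:,2]<.09);Q=P[k]
r=cv2.minAreaRect(Q[:,:2].astype(np.float32)*1000);print(r,len(Q))
# direction: long axis, uphill = away from jar
box=cv2.boxPoints(r);e=[box[1]-box[0],box[2]-box[1]];a=max(e,key=np.linalg.norm);a/=np.linalg.norm(a)
J=P[(P[:,2]>.05)&(np.linalg.norm(P[:,:2]-world(p,d,[[243,245]])[0][0,:2],axis=1)<.07)]
c=np.array(r[0])/1000
if (J[:,:2].mean(0)-c)@a>0:a=-a
b=np.array([-a[1],a[0]]);print("yaw",np.degrees(np.arctan2(a[1],a[0])))
L=np.c_[(Q[:,:2]-c)@a,(Q[:,:2]-c)@b,Q[:,2]]*1000
print(L.min(0),L.max(0))
for x in range(-145,150,8):
    s=L[(abs(L[:,0]-x)<4)&(abs(L[:,1])<40)]
    if len(s):print(x,np.median(s[:,2]).round(1),s[:,2].max().round(1),end=' | ')
jr=cv2.minAreaRect((J[:,:2]*1000).astype(np.float32));print("\njar",jr,J.max(0),len(J))
jl=L[(L[:,2]>45)&(L[:,0]<-30)];print(jl.min(0),jl.max(0),np.median(jl,0))
v=np.linalg.svd(jl[:,:2]-jl[:,:2].mean(0))[2][0];print("axis angle vs dock y",np.degrees(np.arctan(v[0]/v[1])))
R=cv2.Rodrigues(p["rvec"])[0];print("cam",-R.T@p["tvec"])
E
```

```text
px [[ 0.5177  0.437   0.0628]
 [ 0.4909  0.488   0.0121]
 [ 0.5556  0.3815  0.0157]
 [ 0.6467  0.2411 -0.0031]
 [ 0.6618  0.3429  0.0112]
 [ 0.6221  0.2063  0.0198]
 [ 0.6327  0.488   0.0087]
 [ 0.7415  0.4093  0.0014]
 [ 0.2489  0.7493 -0.7789]]
((546.741943359375, 369.8233947753906), (134.92965698242188, 282.4322814941406), 18.879362106323242) 6032
yaw -71.120636
[-141.21613267  -67.46490891    8.12119424] [141.21616403  67.46475805  80.07954322]
-145 15.2 15.2 | -137 17.8 22.8 | -129 14.0 18.1 | -121 13.4 19.1 | -113 13.7 17.7 | -105 13.8 18.8 | -97 53.8 61.4 | -89 60.4 66.4 | -81 64.0 70.0 | -73 64.3 69.7 | -65 62.1 68.4 | -57 56.7 65.8 | -49 15.3 57.7 | -41 13.6 18.7 | -33 13.9 19.3 | -25 15.0 20.4 | -17 16.7 21.4 | -9 18.5 24.4 | -1 19.4 24.4 | 7 21.8 25.7 | 15 23.0 27.2 | 23 24.6 28.8 | 31 25.9 29.8 | 39 27.2 32.0 | 47 28.3 33.8 | 55 29.5 36.4 | 63 31.2 36.0 | 71 32.6 37.4 | 79 33.7 39.8 | 87 29.6 35.7 | 95 29.8 35.2 | 103 29.4 34.6 | 111 29.6 34.0 | 119 29.3 35.3 | 127 73.1 78.2 | 135 75.2 80.1 | 143 54.2 56.9 | 
jar ((513.0215454101562, 436.81683349609375), (90.35346984863281, 49.47838592529297), 20.30946922302246) [0.56031895 0.47332056 0.07002065] 803
[-100.46408442  -55.67141267   45.07479348] [-48.5579408   34.79620938  70.02064564] [-72.00214716 -11.42190595  61.15170889]
axis angle vs dock y -2.7401584429740646
cam [0.57609499 0.25797148 1.14597982]
```

```bash
python3 - <<'E'
from h import *
z=np.load("top0.npz",allow_pickle=True);d=z["d"];p=z["p"].item()
v,u=np.mgrid[150:300,190:370];P,_=world(p,d,np.c_[u.ravel(),v.ravel()])
c=np.array([.54674,.36982]);th=np.radians(-71.12);a=np.array([np.cos(th),np.sin(th)]);b=np.array([-a[1],a[0]])
L=np.c_[(P[:,:2]-c)@a,(P[:,:2]-c)@b,P[:,2]]*1000
L[:,0]-=23
X=[];lo=[];hi=[]
for x in range(-150,118,8):
    s=L[(abs(L[:,0]-x)<4)&(abs(L[:,1])<95)]
    s=s[(s[:,2]>9)]
    y=np.sort(s[:,1]); 
    if len(y)<8: continue
    print(x,y[:3].round(1),y[-3:].round(1))
h=L[(abs(L[:,0])<45)]
for y in range(-84,70,4):
    s=h[abs(h[:,1]-y)<2]
    print(y,np.median(s[:,2]-.176*s[:,0]).round(1) if len(s) else None,end=' | ')
# end-stop top line direction
s=L[(L[:,2]>66)&(L[:,0]>90)&(L[:,0]<130)];pf=np.polyfit(s[:,1],s[:,0],1);print("\nstop",pf,s.min(0),s.max(0),np.degrees(np.arctan(pf[0])))
E
```

```text
-150 [-66.8 -66.2 -65.5] [50.4 50.5 51.2]
-142 [-66.9 -65.9 -65.3] [49.7 50.4 51.4]
-134 [-66.9 -66.2 -65.3] [92.4 92.6 93.3]
-126 [-66.9 -66.4 -64.5] [85.6 85.9 87.2]
-118 [-66.7 -66.  -65.4] [87.  87.7 88.7]
-110 [-66.9 -66.1 -65.3] [89.1 89.1 89.9]
-102 [-66.8 -65.9 -65.8] [90.8 91.7 92.2]
-94 [-66.2 -65.3 -64.3] [92.  93.  93.8]
-86 [-65.9 -65.2 -64.4] [92.7 93.7 94.4]
-78 [-66.1 -65.  -64.3] [49.6 93.4 94.6]
-70 [-65.8 -65.2 -64.3] [48.1 49.  49.7]
-62 [-66.  -65.2 -64.5] [48.5 48.9 49.6]
-54 [-66.3 -65.6 -64.9] [48.  48.6 49.3]
-46 [-66.2 -65.6 -65.5] [47.6 48.3 49.2]
-38 [-66.1 -65.4 -64.7] [47.6 48.5 48.9]
-30 [-66.2 -65.4 -64.5] [92.8 93.7 94.9]
-22 [-65.3 -64.4 -63.7] [93.4 93.9 94.9]
-14 [-65.1 -64.4 -63.7] [93.4 93.8 94.4]
-6 [-65.1 -64.5 -63.7] [93.6 94.  94.7]
2 [-67.5 -65.8 -65. ] [94.1 94.4 94.8]
10 [-67.  -66.3 -65.7] [50.1 93.6 94.4]
18 [-67.1 -66.3 -65.6] [50.1 94.3 95. ]
26 [-66.8 -66.4 -66.3] [48.5 49.3 49.9]
34 [-66.9 -66.2 -65.5] [49.3 50.  50.4]
42 [-67.  -66.1 -65.2] [49.1 49.8 50.5]
50 [-66.9 -66.9 -66. ] [49.1 49.9 50.4]
58 [-67.5 -66.9 -66.1] [49.6 49.9 50.5]
66 [-66.9 -66.4 -65.6] [49.2 49.7 50.7]
74 [-67.1 -66.3 -65.7] [49.  49.9 50.7]
82 [-67.3 -66.3 -65.7] [49.  49.8 50.5]
90 [-67.1 -66.5 -65.5] [49.2 49.9 50.6]
98 [-67.2 -66.4 -65.6] [49.1 49.9 50.6]
106 [-66.7 -66.1 -65.5] [48.9 49.6 50.5]
114 [-67.  -65.7 -65. ] [49.  49.6 50.3]
-84 1.5 | -80 2.3 | -76 1.6 | -72 2.0 | -68 6.7 | -64 26.2 | -60 37.3 | -56 23.5 | -52 23.9 | -48 23.6 | -44 23.8 | -40 24.1 | -36 24.3 | -32 24.1 | -28 24.0 | -24 24.1 | -20 24.4 | -16 24.4 | -12 24.0 | -8 24.6 | -4 24.1 | 0 24.7 | 4 24.5 | 8 23.2 | 12 23.5 | 16 24.4 | 20 24.6 | 24 23.4 | 28 24.2 | 32 24.1 | 36 23.8 | 40 25.2 | 44 37.3 | 48 25.6 | 52 3.7 | 56 1.0 | 60 1.9 | 64 0.6 | 68 2.1 | 
stop [-6.29927189e-02  1.04765599e+02] [  90.09799998 -208.01515959   66.0200994 ] [ 129.58467757   50.25330954 1145.97981582] -3.6044543787267607
```

```bash
cat >> h.py <<'E'
from scipy.spatial.transform import Rotation as Ro
th=np.radians(-71.12);A=np.array([np.cos(th),np.sin(th)]);B=np.array([-A[1],A[0]])
O=np.array([.54674,.36982])+.023*A-.0083*B
def go(x,y,tipz):
    s=env.sense();R=Ro.from_euler('xyz',s["orientation"],degrees=True)
    M=R.as_matrix();sg=np.sign(M[:2,1]@B)
    ty=np.r_[B*sg,0];tx=np.array([0,0,-1.]);T=np.c_[tx,ty,np.cross(tx,ty)]
    off=M[:,0]
    rv=(Ro.from_matrix(T)*R.inv()).as_rotvec(degrees=True)
    t=np.r_[O+x*A+y*B,tipz+.199]
    print("t",s["clock"],"d",(t-s["position"]).round(4),"rot",rv.round(2),"F",s["ft_force"].round(2),"w",round(s["width"],4))
    l=s["position"][:2]-O;print("dock-frame tool",(l@A).round(4),(l@B).round(4),"tip",(s["position"][2]-.199).round(4))
E
python3 -c "
from h import *
print(O,A,B);go(-.142,0,.120)"
```

```text
[0.54632906 0.34537166] [ 0.32358715 -0.94619837] [0.94619837 0.32358715]
t 0.1 d [ 0.3568 -0.1284 -0.0851] rot [ 5.000e-02 -4.000e-02 -5.784e+01] F [-0.08  0.49 -0.24] w 0.094
dock-frame tool -0.379 -0.2961 tip 0.2051
```

```bash
python3 -m inch '[{"dx":0.357,"dy":-0.128,"dz":-0.085,"az":-57.8,"claw":0.2},{"dx":0.357,"dy":-0.128,"dz":-0.085,"az":-57.8,"claw":0.2},{"dx":0.357,"dy":-0.128,"dz":-0.085,"az":-57.8,"claw":0.2},{"dx":0.357,"dy":-0.128,"dz":-0.085,"az":-57.8,"claw":0.2},{"dx":0.357,"dy":-0.128,"dz":-0.085,"az":-57.8,"claw":0.2},{"dx":0.357,"dy":-0.128,"dz":-0.085,"az":-57.8,"claw":0.2},{"dx":0.357,"dy":-0.128,"dz":-0.085,"az":-57.8,"claw":0.2},{"dx":0.357,"dy":-0.128,"dz":-0.085,"az":-57.8,"claw":0.2},{"dx":0.357,"dy":-0.128,"dz":-0.085,"az":-57.8,"claw":0.2},{"dx":0.357,"dy":-0.128,"dz":-0.085,"az":-57.8,"claw":0.2},{"dx":0.357,"dy":-0.128,"dz":-0.085,"az":-57.8,"claw":0.2},{"dx":0.357,"dy":-0.128,"dz":-0.085,"az":-57.8,"claw":0.2}]'; python3 - <<'E'
from h import *
go(-.142,0,.028)
p,im,d=cam("wrist");cv2.imwrite("pics/w1.png",im[:,:,::-1]);np.savez("w1.npz",d=d,p=p,im=im)
E
```

```text
t 0.1 d [ 0.3568 -0.1284 -0.1771] rot [ 5.000e-02 -4.000e-02 -5.784e+01] F [-0.08  0.49 -0.24] w 0.094
dock-frame tool -0.379 -0.2961 tip 0.2051validation failed for argument at $[0]...
```

View pics/w1.png

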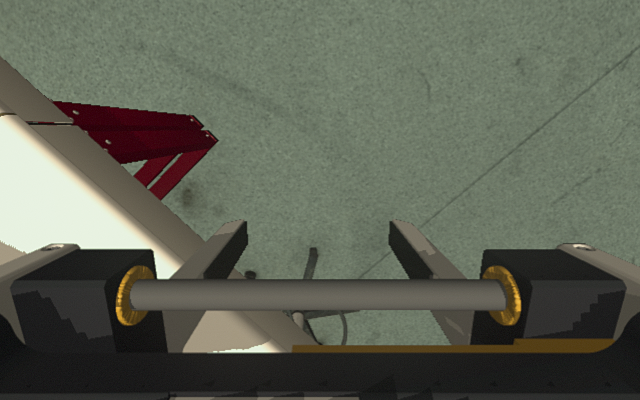

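The call was refused, so the arm did not move. The wrist picture shows only the floor, the bench edge and the open fingers. I'll resend with every key present.

```bash
python3 -m inch '[{"dx":0.357,"dy":-0.128,"dz":-0.085,"ax":0,"ay":0,"az":-57.8,"claw":0.2},{"dx":0.357,"dy":-0.128,"dz":-0.085,"ax":0,"ay":0,"az":-57.8,"claw":0.2},{"dx":0.357,"dy":-0.128,"dz":-0.085,"ax":0,"ay":0,"az":-57.8,"claw":0.2},{"dx":0.357,"dy":-0.128,"dz":-0.085,"ax":0,"ay":0,"az":-57.8,"claw":0.2},{"dx":0.357,"dy":-0.128,"dz":-0.085,"ax":0,"ay":0,"az":-57.8,"claw":0.2},{"dx":0.357,"dy":-0.128,"dz":-0.085,"ax":0,"ay":0,"az":-57.8,"claw":0.2},{"dx":0.357,"dy":-0.128,"dz":-0.085,"ax":0,"ay":0,"az":-57.8,"claw":0.2},{"dx":0.357,"dy":-0.128,"dz":-0.085,"ax":0,"ay":0,"az":-57.8,"claw":0.2},{"dx":0.357,"dy":-0.128,"dz":-0.085,"ax":0,"ay":0,"az":-57.8,"claw":0.2},{"dx":0.357,"dy":-0.128,"dz":-0.085,"ax":0,"ay":0,"az":-57.8,"claw":0.2},{"dx":0.357,"dy":-0.128,"dz":-0.085,"ax":0,"ay":0,"az":-57.8,"claw":0.2},{"dx":0.357,"dy":-0.128,"dz":-0.085,"ax":0,"ay":0,"az":-57.8,"claw":0.2}]'; python3 - <<'E'
from h import *
go(-.142,0,.028)
E
```

```text
clock: 1.15
position: [0.501, 0.4798, 0.3189]
orientation: [-60.5, 89.9, -131.7]
ft_force: [-0.8, 0.3, 0.1]
width: 0.0562
t 1.15 d [-0.0007 -0.0001 -0.0919] rot [ 0.05 -0.04  0.02] F [-0.77  0.33  0.06] w 0.0562
dock-frame tool -0.1419 0.0006 tip 0.1199
```

```bash
python3 - <<'E'
from h import *
p,im,d=cam("wrist");cv2.imwrite("pics/w2.png",im[:,:,::-1]);np.savez("w2.npz",d=d,p=p,im=im)
v,u=np.mgrid[0:400:2,0:640:2];P,z=world(p,d,np.c_[u.ravel(),v.ravel()]);P=P[z>0]
L=np.c_[(P[:,:2]-O)@A,(P[:,:2]-O)@B,P[:,2]]*1000
J=L[(L[:,2]>45)&(L[:,2]<75)&(L[:,0]<-50)&(L[:,0]>-140)&(abs(L[:,1])<60)]
print(len(J),J.min(0),J.max(0),J[:,2].max())
for y in range(-48,50,12):
    s=J[abs(J[:,1]-y)<6]
    if len(s)>5:
        t=s[s[:,2]>np.percentile(s[:,2],80)];print(y,s[:,0].min().round(1),s[:,0].max().round(1),t[:,0].mean().round(1),s[:,2].max().round(1))
h=L[(abs(L[:,0])<45)]
for y in range(-64,66,4):
    s=h[abs(h[:,1]-y)<2];print(y,np.median(s[:,2]-.176*s[:,0]).round(1) if len(s) else None,end=' | ')
E
```

```text
1069 [-124.02181791  -45.99550702   45.04046886] [-73.15163668  42.02059769  65.30120767] 65.3012076671787
-48 -93.8 -78.0 -92.0 63.6
-36 -120.8 -77.6 -96.8 65.3
-24 -122.2 -77.7 -97.9 64.2
-12 -122.3 -73.8 -98.0 64.9
0 -122.8 -73.2 -98.5 65.2
12 -122.8 -80.5 -99.0 64.2
24 -124.0 -79.1 -98.9 64.4
36 -123.1 -79.6 -99.8 64.6
-64 -5.6 | -60 21.5 | -56 34.6 | -52 34.5 | -48 22.0 | -44 21.8 | -40 21.9 | -36 21.9 | -32 21.9 | -28 21.9 | -24 22.2 | -20 21.9 | -16 21.6 | -12 21.9 | -8 21.7 | -4 22.0 | 0 21.8 | 4 21.7 | 8 21.9 | 12 21.8 | 16 21.8 | 20 21.9 | 24 21.7 | 28 21.7 | 32 21.9 | 36 21.8 | 40 21.9 | 44 21.9 | 48 25.7 | 52 35.1 | 56 34.6 | 60 21.5 | 64 -4.2 |
```

View pics/w2.png

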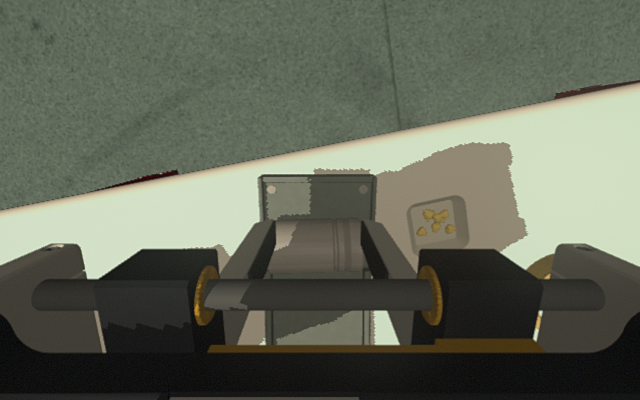

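The wrist view confirms the dock frame: rails at ±54 mm, jar centre at x −98, y −2, skewed about 2°. I'll descend behind it.

```bash
python3 -m inch '[{"dx":-0.001,"dy":0,"dz":-0.03,"ax":0,"ay":0,"az":0,"claw":0.2},{"dx":-0.001,"dy":0,"dz":-0.06,"ax":0,"ay":0,"az":0,"claw":0.2},{"dx":-0.001,"dy":0,"dz":-0.08,"ax":0,"ay":0,"az":0,"claw":0.2},{"dx":-0.001,"dy":0,"dz":-0.092,"ax":0,"ay":0,"az":0,"claw":0.2},{"dx":-0.001,"dy":0,"dz":-0.092,"ax":0,"ay":0,"az":0,"claw":0.2}]'; python3 -c "
from h import *
go(-.142,0,.028)
for x,z in((-.106,.028),(-.076,.0325),(-.046,.038),(-.01,.044),(.02,.049),(.04,.051)):print(x,(O+x*A).round(4),z+.199)"
```

```text
clock: 1.62
position: [0.498, 0.4808, 0.2255]
orientation: [-71.5, 89.8, -142.4]
ft_force: [0.8, 0.2, -0.3]
width: 0.0563
t 1.6167 d [ 0.0024 -0.001   0.0015] rot [ 0.12 -0.15 -0.14] F [ 0.78  0.17 -0.25] w 0.0563
dock-frame tool -0.1438 -0.0019 tip 0.0265
-0.106 [0.512  0.4457] 0.227
-0.076 [0.5217 0.4173] 0.2315
-0.046 [0.5314 0.3889] 0.23700000000000002
-0.01 [0.5431 0.3548] 0.243
0.02 [0.5528 0.3264] 0.248
0.04 [0.5593 0.3075] 0.25
```

```bash
python3 -m inch '[{"dx":0.001,"dy":-0.0028,"dz":0,"ax":0,"ay":0,"az":0,"claw":0.2},{"dx":0.002,"dy":-0.0057,"dz":0,"ax":0,"ay":0,"az":0,"claw":0.2},{"dx":0.003,"dy":-0.0085,"dz":0,"ax":0,"ay":0,"az":0,"claw":0.2},{"dx":0.004,"dy":-0.0114,"dz":0,"ax":0,"ay":0,"az":0,"claw":0.2},{"dx":0.005,"dy":-0.0142,"dz":0,"ax":0,"ay":0,"az":0,"claw":0.2},{"dx":0.006,"dy":-0.017,"dz":0,"ax":0,"ay":0,"az":0,"claw":0.2},{"dx":0.007,"dy":-0.0199,"dz":0,"ax":0,"ay":0,"az":0,"claw":0.2},{"dx":0.008,"dy":-0.0227,"dz":0,"ax":0,"ay":0,"az":0,"claw":0.2},{"dx":0.009,"dy":-0.0255,"dz":0,"ax":0,"ay":0,"az":0,"claw":0.2},{"dx":0.01,"dy":-0.0284,"dz":0,"ax":0,"ay":0,"az":0,"claw":0.2},{"dx":0.011,"dy":-0.0312,"dz":0,"ax":0,"ay":0,"az":0,"claw":0.2},{"dx":0.012,"dy":-0.0341,"dz":0,"ax":0,"ay":0,"az":0,"claw":0.2}]'; python3 - <<'E'
from h import *
go(-.106,0,.028)
p,im,d=cam("top")
v,u=np.mgrid[170:300,190:370];P,z=world(p,d,np.c_[u.ravel(),v.ravel()]);L=np.c_[(P[:,:2]-O)@A,(P[:,:2]-O)@B,P[:,2]]*1000
p2,im2,_=cam("side")
cv2.imwrite("pics/m3.png",np.hstack([cv2.resize(im[170:300,190:370],(400,289)),im2[130:330,240:500][:,:,:].copy().repeat(1,0) if 0 else cv2.resize(im2[130:330,240:500],(376,289))])[:,:,::-1])
go(-.106,0,.028)
E
```

```text
clock: 2.62
position: [0.5116, 0.4459, 0.2276]
orientation: [-70.3, 90.0, -141.3]
ft_force: [-0.4, 1.1, -0.0]
width: 0.0566
t 2.6167 d [ 0.0004 -0.0003 -0.0006] rot [ 0.01 -0.01 -0.04] F [-0.4   1.15 -0.05] w 0.0566
dock-frame tool -0.1064 -0.0003 tip 0.0286
t 2.7167 d [ 0.0001  0.0001 -0.0006] rot [ 0.02 -0.    0.  ] F [ 0.58 -0.39  0.55] w 0.0564
dock-frame tool -0.1059 -0.0002 tip 0.0286
```

View pics/m3.png

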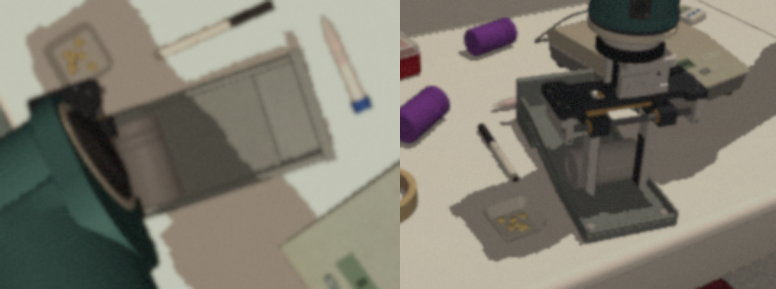

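The jar (crop at about (145,165)) is still on the apron, square, with both fingers just behind it. Next comes the foot of the ramp.

```bash
python3 -m inch '[{"dx":0.001,"dy":-0.0028,"dz":0,"ax":0,"ay":0,"az":0,"claw":0.2},{"dx":0.002,"dy":-0.0057,"dz":0,"ax":0,"ay":0,"az":0,"claw":0.2},{"dx":0.003,"dy":-0.0085,"dz":0,"ax":0,"ay":0,"az":0,"claw":0.2},{"dx":0.004,"dy":-0.0114,"dz":0.0005,"ax":0,"ay":0,"az":0,"claw":0.2},{"dx":0.005,"dy":-0.0142,"dz":0.001,"ax":0,"ay":0,"az":0,"claw":0.2},{"dx":0.006,"dy":-0.017,"dz":0.0015,"ax":0,"ay":0,"az":0,"claw":0.2},{"dx":0.007,"dy":-0.0199,"dz":0.002,"ax":0,"ay":0,"az":0,"claw":0.2},{"dx":0.008,"dy":-0.0227,"dz":0.0025,"ax":0,"ay":0,"az":0,"claw":0.2},{"dx":0.009,"dy":-0.0255,"dz":0.003,"ax":0,"ay":0,"az":0,"claw":0.2},{"dx":0.01,"dy":-0.0284,"dz":0.0036,"ax":0,"ay":0,"az":0,"claw":0.2},{"dx":0.011,"dy":-0.0312,"dz":0.0041,"ax":0,"ay":0,"az":0,"claw":0.2},{"dx":0.012,"dy":-0.0341,"dz":0.0046,"ax":0,"ay":0,"az":0,"claw":0.2}]'; python3 -c "
from h import *
go(-.070,0,.0326)"
```

```text
clock: 3.72
position: [0.5236, 0.4118, 0.2323]
orientation: [-72.5, 90.0, -143.6]
ft_force: [-0.9, 3.8, 3.3]
width: 0.0563
t 3.7167 d [ 0.     -0.0002 -0.0007] rot [ 0.   -0.01 -0.04] F [-0.95  3.83  3.26] w 0.0563
dock-frame tool -0.0702 0.0 tip 0.0333
```

```bash
python3 -m inch '[{"dx":0.001,"dy":-0.0028,"dz":0.0005,"ax":0,"ay":0,"az":0,"claw":0.2},{"dx":0.002,"dy":-0.0057,"dz":0.001,"ax":0,"ay":0,"az":0,"claw":0.2},{"dx":0.003,"dy":-0.0085,"dz":0.0015,"ax":0,"ay":0,"az":0,"claw":0.2},{"dx":0.004,"dy":-0.0114,"dz":0.002,"ax":0,"ay":0,"az":0,"claw":0.2},{"dx":0.005,"dy":-0.0142,"dz":0.0026,"ax":0,"ay":0,"az":0,"claw":0.2},{"dx":0.006,"dy":-0.017,"dz":0.0031,"ax":0,"ay":0,"az":0,"claw":0.2},{"dx":0.007,"dy":-0.0199,"dz":0.0036,"ax":0,"ay":0,"az":0,"claw":0.2},{"dx":0.008,"dy":-0.0227,"dz":0.0042,"ax":0,"ay":0,"az":0,"claw":0.2},{"dx":0.009,"dy":-0.0255,"dz":0.0047,"ax":0,"ay":0,"az":0,"claw":0.2},{"dx":0.01,"dy":-0.0284,"dz":0.0052,"ax":0,"ay":0,"az":0,"claw":0.2},{"dx":0.011,"dy":-0.0312,"dz":0.0058,"ax":0,"ay":0,"az":0,"claw":0.2},{"dx":0.012,"dy":-0.0341,"dz":0.0063,"ax":0,"ay":0,"az":0,"claw":0.2}]'; python3 - <<'E'
from h import *
go(-.034,0,.039)
p,im,d=cam("top");p2,im2,_=cam("side")
cv2.imwrite("pics/m4.png",np.hstack([cv2.resize(im[170:300,190:370],(400,289)),cv2.resize(im2[130:330,240:500],(376,289))])[:,:,::-1])
go(-.034,0,.039)
E
```

```text
clock: 4.72
position: [0.5357, 0.3777, 0.2386]
orientation: [-91.1, 90.0, -162.2]
ft_force: [-1.9, 3.9, 2.6]
width: 0.0565
t 4.7167 d [-0.0003 -0.0002 -0.0006] rot [ 0.   -0.01 -0.04] F [-1.88  3.92  2.59] w 0.0565
dock-frame tool -0.0341 0.0004 tip 0.0396
t 4.8167 d [-0.0007  0.0005 -0.0005] rot [0.05 0.01 0.01] F [ 0.39  1.01 -0.34] w 0.0562
dock-frame tool -0.0333 0.0005 tip 0.0395
```

View pics/m4.png

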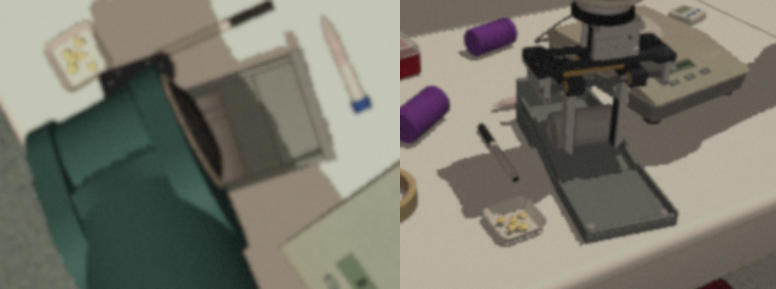

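The jar is mid-ramp, square and against both fingers, with the bystanders untouched. I'll carry on up.

```bash
python3 -m inch '[{"dx":0.001,"dy":-0.0028,"dz":0.0005,"ax":0,"ay":0,"az":0,"claw":0.2},{"dx":0.002,"dy":-0.0057,"dz":0.001,"ax":0,"ay":0,"az":0,"claw":0.2},{"dx":0.003,"dy":-0.0085,"dz":0.0015,"ax":0,"ay":0,"az":0,"claw":0.2},{"dx":0.004,"dy":-0.0114,"dz":0.002,"ax":0,"ay":0,"az":0,"claw":0.2},{"dx":0.005,"dy":-0.0142,"dz":0.0026,"ax":0,"ay":0,"az":0,"claw":0.2},{"dx":0.006,"dy":-0.017,"dz":0.0031,"ax":0,"ay":0,"az":0,"claw":0.2},{"dx":0.0068,"dy":-0.0199,"dz":0.0036,"ax":0,"ay":0,"az":0,"claw":0.2},{"dx":0.0077,"dy":-0.0227,"dz":0.0042,"ax":0,"ay":0,"az":0,"claw":0.2},{"dx":0.0087,"dy":-0.0255,"dz":0.0047,"ax":0,"ay":0,"az":0,"claw":0.2},{"dx":0.0097,"dy":-0.0284,"dz":0.0052,"ax":0,"ay":0,"az":0,"claw":0.2},{"dx":0.0106,"dy":-0.0312,"dz":0.0058,"ax":0,"ay":0,"az":0,"claw":0.2},{"dx":0.0116,"dy":-0.0341,"dz":0.0063,"ax":0,"ay":0,"az":0,"claw":0.2}]'; python3 -c "
from h import *
go(.002,0,.045)"
```

```text
clock: 5.82
position: [0.5472, 0.3436, 0.2449]
orientation: [-78.0, 90.0, -149.1]
ft_force: [-1.8, 4.7, 1.3]
width: 0.0562
t 5.8167 d [-0.0003 -0.0001 -0.0009] rot [ 0.   -0.   -0.04] F [-1.85  4.66  1.35] w 0.0562
dock-frame tool 0.002 0.0003 tip 0.0459
```

```bash
python3 -m inch '[{"dx":0.0008,"dy":-0.0024,"dz":0.0004,"ax":0,"ay":0,"az":0,"claw":0.2},{"dx":0.0016,"dy":-0.0047,"dz":0.0008,"ax":0,"ay":0,"az":0,"claw":0.2},{"dx":0.0024,"dy":-0.0071,"dz":0.0012,"ax":0,"ay":0,"az":0,"claw":0.2},{"dx":0.0032,"dy":-0.0095,"dz":0.0016,"ax":0,"ay":0,"az":0,"claw":0.2},{"dx":0.004,"dy":-0.0118,"dz":0.002,"ax":0,"ay":0,"az":0,"claw":0.2},{"dx":0.0048,"dy":-0.0142,"dz":0.0024,"ax":0,"ay":0,"az":0,"claw":0.2},{"dx":0.0056,"dy":-0.0166,"dz":0.0028,"ax":0,"ay":0,"az":0,"claw":0.2},{"dx":0.0064,"dy":-0.0189,"dz":0.003,"ax":0,"ay":0,"az":0,"claw":0.2},{"dx":0.0072,"dy":-0.0213,"dz":0.003,"ax":0,"ay":0,"az":0,"claw":0.2},{"dx":0.008,"dy":-0.0237,"dz":0.003,"ax":0,"ay":0,"az":0,"claw":0.2},{"dx":0.0088,"dy":-0.026,"dz":0.003,"ax":0,"ay":0,"az":0,"claw":0.2},{"dx":0.0096,"dy":-0.0284,"dz":0.003,"ax":0,"ay":0,"az":0,"claw":0.2}]'; python3 - <<'E'
from h import *
go(.032,0,.048)
p,im,d=cam("top");p2,im2,_=cam("side")
v,u=np.mgrid[170:300,190:370];P,z=world(p,d,np.c_[u.ravel(),v.ravel()]);L=np.c_[(P[:,:2]-O)@A,(P[:,:2]-O)@B,P[:,2]]*1000
J=L[(L[:,0]>30)&(L[:,0]<105)&(abs(L[:,1])<46)&(L[:,2]<100)]
for x in range(32,108,6):
    s=J[abs(J[:,0]-x)<3]
    if len(s)>3:print(x,np.median(s[:,2]).round(1),end=' | ')
cv2.imwrite("pics/m5.png",np.hstack([cv2.resize(im[170:300,190:370],(400,289)),cv2.resize(im2[130:330,240:500],(376,289))])[:,:,::-1])
go(.032,0,.048)
E
```

```text
clock: 6.82
position: [0.5569, 0.3148, 0.2476]
orientation: [-36.9, 90.0, -108.1]
ft_force: [-0.2, 0.2, 0.1]
width: 0.0562
t 6.8167 d [-0.0003  0.0003 -0.0006] rot [ 0.04 -0.01 -0.01] F [-0.25  0.21  0.12] w 0.0562
dock-frame tool 0.0324 0.0001 tip 0.0486
92 74.2 | 98 70.2 | 104 63.8 | t 6.9167 d [-0.0003  0.0004 -0.0007] rot [ 0.04 -0.01  0.01] F [-0.12 -0.5  -0.65] w 0.0564
dock-frame tool 0.0325 0.0002 tip 0.0487
```

View pics/m5.png

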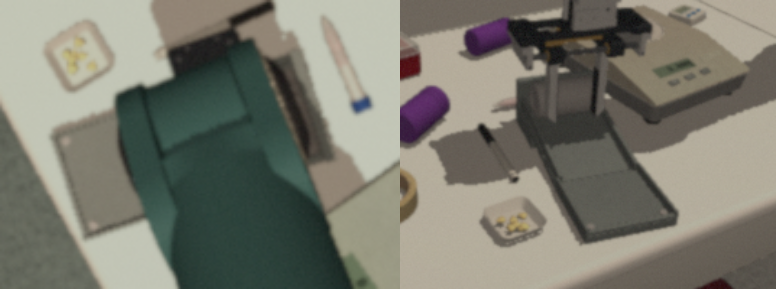

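The finger force has dropped to zero, and the depth profile at x 92 and 98 matches a jar centred at (76.5, 54). I'll back off and lift clear.

```bash
python3 -m inch '[{"dx":-0.001,"dy":0.003,"dz":0.001,"ax":0,"ay":0,"az":0,"claw":0.2},{"dx":-0.003,"dy":0.009,"dz":0.003,"ax":0,"ay":0,"az":0,"claw":0.2},{"dx":-0.006,"dy":0.018,"dz":0.01,"ax":0,"ay":0,"az":0,"claw":0.2},{"dx":-0.01,"dy":0.03,"dz":0.03,"ax":0,"ay":0,"az":0,"claw":0.2},{"dx":-0.02,"dy":0.06,"dz":0.06,"ax":0,"ay":0,"az":0,"claw":0.2},{"dx":-0.03,"dy":0.09,"dz":0.09,"ax":0,"ay":0,"az":0,"claw":0.2},{"dx":-0.04,"dy":0.12,"dz":0.12,"ax":0,"ay":0,"az":0,"claw":0.2},{"dx":-0.05,"dy":0.15,"dz":0.14,"ax":0,"ay":0,"az":0,"claw":0.2},{"dx":-0.06,"dy":0.18,"dz":0.14,"ax":0,"ay":0,"az":0,"claw":0.2},{"dx":-0.075,"dy":0.21,"dz":0.14,"ax":0,"ay":0,"az":0,"claw":0.2},{"dx":-0.09,"dy":0.24,"dz":0.14,"ax":0,"ay":0,"az":0,"claw":0.2},{"dx":-0.09,"dy":0.24,"dz":0.14,"ax":0,"ay":0,"az":0,"claw":0.2}]'; python3 - <<'E'
from h import *
p,im,d=cam("top");p2,im2,_=cam("side")
v,u=np.mgrid[170:300,190:370];P,z=world(p,d,np.c_[u.ravel(),v.ravel()]);L=np.c_[(P[:,:2]-O)@A,(P[:,:2]-O)@B,P[:,2]]*1000
J=L[(L[:,0]>45)&(L[:,0]<102)&(abs(L[:,1])<60)&(L[:,2]<100)&(L[:,2]>58)]
print(J.min(0),J.max(0),np.median(J,0))
for y in range(-40,41,10):
    s=J[abs(J[:,1]-y)<5]
    if len(s)>3:
        g=lambda q:(np.hypot(s[:,0]-q[0],s[:,2]-q[1])-26)
        from scipy.optimize import least_squares
        print(y,least_squares(g,[75,55]).x.round(1))
cv2.imwrite("pics/m6.png",np.hstack([cv2.resize(im[160:300,190:370],(400,311)),cv2.resize(im2[130:330,240:500],(390,311))])[:,:,::-1])
go(.032,0,.048)
E
```

```text
clock: 7.92
position: [0.4607, 0.5626, 0.3878]
orientation: [-155.3, 89.8, 134.2]
ft_force: [-0.4, 0.3, -1.0]
width: 0.0562
[ 51.94054473 -47.36693243  58.04919261] [101.85555911  42.56418872  86.94339585] [77.18489635 -1.84451617 77.48621941]
-40 [76.9 54.7]
-30 [77.2 55.2]
-20 [77.9 55. ]
-10 [77.1 55.4]
0 [76.9 55.4]
10 [77.2 55.1]
20 [77.1 54. ]
30 [77.  55.1]
40 [77.3 55.4]
t 8.0167 d [ 0.0919 -0.2424 -0.1409] rot [-0.   -0.03 -0.23] F [ 0.99 -1.59  0.71] w 0.0563
dock-frame tool -0.2271 -0.0085 tip 0.1889
```

View pics/m6.png

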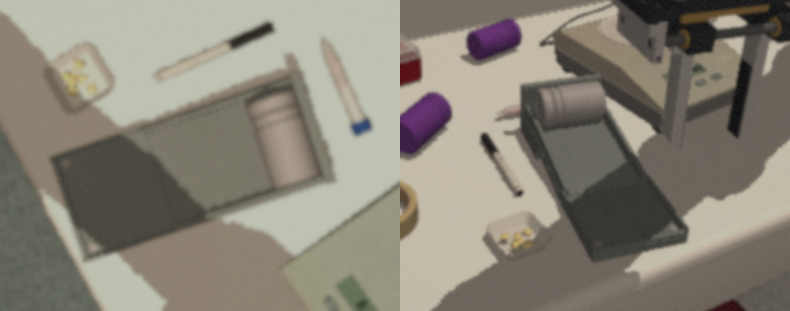

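The jar lies square in the seat (crop at about (280,140)) and the arm is clear. Handing in.

```bash
python3 -c "
from plant import env
print(env.sign_off())"
```

```text
the job is handed in; nothing more can be done
None
```

I pushed the steel jar up the ramp with both fingertips at about 3 cm/s. It dropped over the crest into the seat by itself, and I handed the job in at about 8 s. Sign-off gives no verdict.

**Last checks**
- **Jar position:** a fit to the top camera's depth puts the jar's centre at about x = 77 mm, y = −2 mm, z = 55 mm in the dock frame. The seat is at 76.5, 0 and 54 mm. That camera reads heights about 1.5 mm too high.
- **Squareness:** the fitted centre stays within about 1 mm along the jar's length, so it lies square to the dock.
- **Forces:** in the readings at the end of each push call, the wrist force stayed at about 5 N and fell to about zero once the jar dropped. I have no readings between those points.
- **Marker, tube and boat:** they look unmoved in the before and after pictures, but I did not measure them.
- **Arm:** the gripper is clear of everything, with its fingertips about 190 mm above the bench.

One problem on the way: the first move command was refused because two keys were missing. The arm did not move, and I resent it with all keys.

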